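Lay two spanners along the rack batten and close the hold-down bar

ROBOT

A 7-joint arm with a two-finger parallel gripper is mounted at the origin on the work surface. World frame = base frame: x ahead of the robot, y to its left, z up, the work surface at z = 0. Lengths are in m, angles in rad, forces in N, time in s.
With the tool pointing down it reaches from about 0.35 to 0.9 m from the base axis. Payload 8.1 kg.
Tool frame: the origin (TCP) lies on the centre line of the jaws, within the pads' length; the fingertips stand 22 mm ahead of it and the grasp point (between the pads) lies 3 mm ahead of it; z points along the fingers, y is the line along which they close (so a half turn about z gives the same grasp; the last joint's range is limited). The gripper opens to 92 mm and grips with 3 to 60 N. Pads are 19 mm wide; open, the fingers measure 130 mm over their backs; the gripper's body (75 mm by 190 mm) begins 47 mm behind the grasp point.
Start: joints at [-1.303, 0.434, 0.025, 1.573, -0.012, 1.134, -0.075], TCP at [0.227, 0.583, 0.224] pointing down, gripper open.
Joint ranges: [-2.62, 2.62], [-0.44, 2.09], [-1.27, 1.32], [0.08, 2.57], [-1.32, 4.46], [0.12, 2], [-2.74, 2.74]. Speed limits (rad/s): [2.22, 2.22, 3.01, 3.01, 3.14, 3.14, 3.14].

INTERFACE

Orientations are given as [roll, pitch, yaw] about the fixed x, y, z axes, in that order (R = Rz(yaw) Ry(pitch) Rx(roll)).
In Python, from station import r gives the robot as it stands.
- The arm moves only by the tool move_arm, never from a script. Its argument "deltas" is text: rows parted by semicolons, each of 7 numbers parted by spaces: the shift along the world's x, y, z each as a share of 20 cm, from -1 to 1, then the turn, a rotation vector about the world's x, y, z each as a share of 2 rad, from -1 to 1, then the closure, from 0 (fully open) to 1 (shut). In form: tx ty tz wx wy wz jaw; .... A call has 1 to 20 rows; each row shifts and turns the commanded pose from where the row before left it; what a row does not reach is not made up. A row lasts 1/10 s, in which the tool goes at most 50 mm and 8.59 degrees, less where a joint would pass 70% of its speed; a pose out of reach is approached as far as the arm can. A call with a number of a shift or a turn outside -1 to 1 is refused whole. A call with a gripper value outside its range is refused whole. The fingers move at their own pace and stop on an object; "grip_force" is the grip in N (left out, the last holds). Time passes only in rows, so rows that do not move let the fingers close. It gives the time, the measured TCP pose, the force, the opening and the grip force at its end, in the units of the state.
- r.state(): the state, without advancing time (a new reading comes with each control period).
- r.camera(name): name is "side" or "top" or "wrist"; returns (picture, depth): 400x640x3 uint8, red, green, blue; 400x640 float32, m along the optical axis (not along the pixel's ray), 0 where there is no reading.
- r.get_calibration(name): a dict with "K" (3x3 intrinsics, pixels), "k1" (the pictures are not rectified: a ray, as slopes to the right and down, at radius r is drawn at 1 + k1 r^2 times it, then the intrinsics apply), "pose" (4x4, takes a point from camera to world coordinates). Camera axes: x right, y up, looking along -z (the intrinsics and any distortion apply to the point x, -y, -z); pixel columns grow to the right and rows downward; lengths in m; the calibration is good to about 2 mm. A picture is of the moment at which its call begins: read the wrist's pose just before it. get_calibration takes no time and is no camera call; for the wrist camera it gives the pose at the moment of the call.
- r.close_job(): hands the job in; it is judged then, once.
The state is a dict: "time_s": time; "joints": joint angles; "joint_velocities": joint speeds; "joint_torque": joint torques, N m; "tcp_pos": TCP position; "ee_rot": TCP orientation; "wrist_force": force on the tool from outside, world axes, zero at the start; "wrist_torque": the same for the moment, N m; "gripper_width": finger opening in m; "gripper_force": force on a finger pad.
Only numpy, scipy, OpenCV 4.12 (cv2) and the standard library are available. Lean on these libraries where they do the work, as an engineer would, in place of code of your own. Each camera call takes 0.05 s, during which the arm holds its last target. There are 200 camera calls.

TASK

Put the two loose spanners away at the bench rack: lay them flat on the bench, side by side and straight along the batten, pushed up snug against its front and against each other, roughly centred under the bar, with the open jaws of both at the far end, away from the robot. Then swing the steel hold-down bar over and press it fully down across both shanks, so that its turned-down toe drops down on their outer side, away from the batten. Leave the jar, the oil bottle and the wood offcut where they are.

Things in the scene. Friction and masses are not known exactly. Their poses are not given: they have to be found in the camera images.
- rack: Wooden batten fixed on the bench, 220 mm long (its x axis, +x is the end away from the robot), 24 mm wide, 18 mm high. Origin: middle of the lower edge of its front face, at bench height (z = 0); y points from the front face into the batten, z up. The batten fills y 0 to 24 mm. Spanners belong on the bench on its -y side, lying along x.
- bar_hinge (a point): Hinge pin of the bar, at x 0, y 12 mm, z 24 mm in the rack's frame, along the rack's x; the strip's mid-plane passes through it. Closed, the strip's underside is 21 mm over the bench, and its toe (7 mm thick, pointing down to 5 mm over the bench) has its batten-side face 88 mm from the batten's front.
- bar (a joint): Angle of the hinged hold-down bar, a dark steel strip 22 mm wide, 6 mm thick, 128 mm long. 0 = closed: level over the bench on the rack's -y side; pi/2 upright; starts leaning back over the +y side at 1.8 to 2.2 (stop 2.4). Stays where left: stiff hinge, 1 to 2 N at its tip moves it.
- bar_tip (a point): Middle of the free end of the bar, on its upper face, 128 mm from the pin; the last 21 mm beyond the toe are a plain tab to push or press on.
- long_spanner: Plain steel combination spanner, 185 mm long, 0.2 kg; origin mid-length on its underside, x towards its open jaws. Jaw head 36 mm wide, ring 27 mm, both 12 mm thick; shank 16 mm wide from x -66 to +57, from 1.5 to 10.5 mm over the bench. Starts flat on the batten's -y side, askew by up to 30 degrees, jaws towards the rack's +x.
- long_spanner_jaw (a point): Middle of the open jaws of the long spanner, 72.5 mm from its origin along its x, 6 mm up.
- short_spanner: As the long one but 150 mm long, jaw head 30 mm wide, ring head 23 mm, both 12 mm thick; shank 14 mm wide from x -52 to +39 mm. About 0.13 kg. Which spanner starts nearer the batten varies.
- short_spanner_jaw (a point): Middle of the open jaws of the short spanner, 55 mm from its origin along its x, 6 mm up.
- jar: Glass jar with steel cap, 64 mm across, 85 mm high, origin under its centre. Leave alone.
- oil: White plastic oil bottle, 60 mm across, 150 mm high, origin under its centre. Leave alone.
- offcut: Wood offcut 90 x 60 x 40 mm, origin under its centre. Leave alone.
Things that resemble listed ones, but are neither listed nor needed, are in the scene too. Leave any pink or red look-alike of the short_spanner alone.

How it is judged:
By the outcome, as a careful person would: the job done as asked, in the order asked, and still so for the second after the job is handed in, with the robot touching nothing.
It also fails if it takes over 64 s, if anything falls off the work surface, if the arm or the gripper's body presses on something with over 40 N, if the wrist force passes 120 N, or if a joint passes its speed limit or range.

## Working session

There is one attempt and no reset: what is moved stays moved. The work goes in short steps, Python scripts to look and compute and a tool call to move; the robot and the scene stay as the last step left them, time stands still between calls to the robot, and variables do not carry over. Pictures are saved under pics/ and viewed, at most 10 in all, crops included, and the job is handed in when it is done.

Besides the shell and the picture viewer there is one more tool, called after "Call:" as name(argument=value, ...), one argument or row to a line, values as JSON. move_arm: Moves the arm, as the interface text tells. Its arguments: {"type":"object","properties":{"deltas":{"type":"string"},"grip_force":{"type":"number"}},"required":["deltas"]}

```bash
mkdir -p pics; ls; cat > h.py <<'E'
import numpy as np, cv2
from station import r
def ray(c,uv):
    K=np.array(c["K"]);k=c["k1"];P=np.array(c["pose"])
    d=(np.array([uv[0],uv[1]],float)-K[:2,2])/[K[0,0],K[1,1]]
    s=d.copy()
    for _ in range(20): s=d/(1+k*(s@s))
    return P[:3,3],P[:3,:3]@np.array([s[0],-s[1],-1])
def onz(c,uv,z):
    o,d=ray(c,uv);return o+d*(z-o[2])/d[2]
def atd(c,uv,dep):
    o,d=ray(c,uv);return o+d*dep
E
python3 - <<'E'
from h import *
for n in("top","side","wrist"):
    c=r.get_calibration(n);p,d=r.camera(n);np.savez(f"pics/{n}0.npz",p=p,d=d,**{k:np.array(c[k]) for k in("K","k1","pose")})
    cv2.imwrite(f"pics/{n}0.png",p[:,:,::-1]); print(n,np.array(c["pose"]).round(3)[:3].tolist(),c["K"][0][0])
print(r.state()["time_s"])
E
```

```text
pics
top [[0.002, 0.986, -0.168, 0.39], [-1.0, -0.001, -0.022, 0.017], [-0.022, 0.168, 0.986, 1.097]] 451.3933855342274
side [[0.943, 0.189, -0.275, 0.299], [-0.333, 0.507, -0.795, -0.792], [-0.01, 0.841, 0.541, 0.603]] 378.7876920896788
wrist [[0.362, -0.903, -0.23, 0.166], [0.932, 0.351, 0.09, 0.605], [-0.0, -0.247, 0.969, 0.384]] 329.26078719102225
0.15
```

View pics/top0.png

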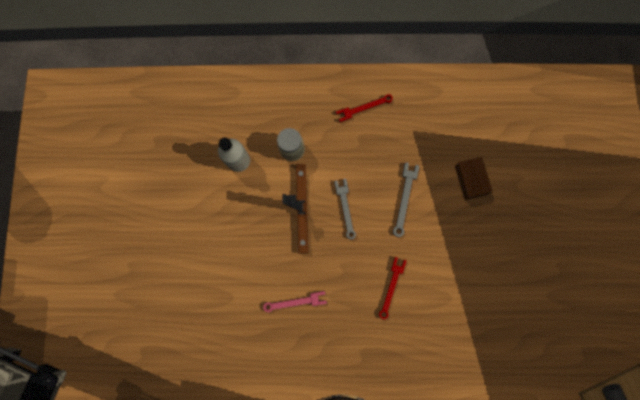

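View pics/side0.png

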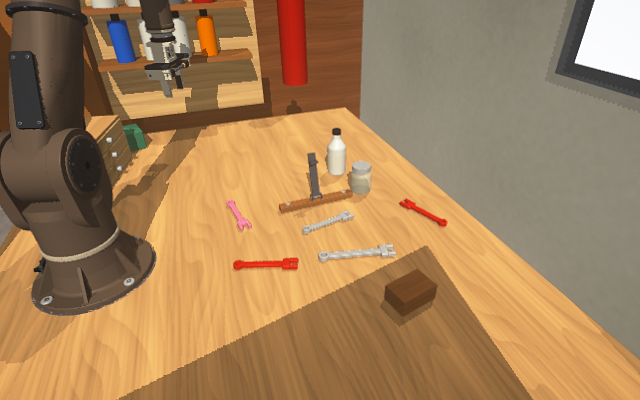

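Top view: batten (302,208) with the bar leaning to the left; jar (290,145), oil (235,155), offcut (474,179). Candidates for the spanners are grey short (345,210), grey long (405,200), red (363,108) and (391,288), and pink (295,302). By the description I choose the two grey ones, then check in a crop.

```bash
cat > meas.py <<'E'
from h import *
def spanners(p,c,box,z=0.012,smax=60,vmin=90):
    hsv=cv2.cvtColor(p,cv2.COLOR_RGB2HSV); x0,y0,x1,y1=box
    m=((hsv[...,1]<smax)&(hsv[...,2]>vmin)).astype(np.uint8); k=np.zeros_like(m);k[y0:y1,x0:x1]=1;m*=k
    out=[]
    for ct in cv2.findContours(m,cv2.RETR_EXTERNAL,cv2.CHAIN_APPROX_NONE)[0]:
        if cv2.contourArea(ct)<100: continue
        w=np.array([onz(c,q[0],z) for q in ct])[:,:2]
        (cx,cy),_,_=cv2.minAreaRect((w*1000).astype(np.float32))
        f=cv2.fitLine((w*1000).astype(np.float32),cv2.DIST_L2,0,.01,.01).ravel(); u=f[:2]*np.sign(f[0])
        t=(w*1000-f[2:])@u; n=(w*1000-f[2:])@[-u[1],u[0]]
        mid=f[2:]+u*(t.max()+t.min())/2
        wid=[np.ptp(n[abs(t-a)<12]) for a in (t.max()-13,(t.max()+t.min())/2,t.min()+13)]
        out.append((mid.round(1),round(np.degrees(np.arctan2(u[1],u[0])),1),round(np.ptp(t),1),np.round(wid,1)))
    return m,out
E
python3 - <<'E'
from meas import *
f=np.load("pics/top0.npz");c={k:f[k] for k in("K","k1","pose")};p=f["p"]
m,o=spanners(p,c,(320,150,440,260),0.011)
for a in o: print(a)
hsv=cv2.cvtColor(p,cv2.COLOR_RGB2HSV)
print("batten hsv",hsv[190,302],hsv[230,303],"bench",hsv[200,330],hsv[230,285],"bar",hsv[202,292])
crop=p[150:260,260:440]; mm=np.repeat(m[150:260,260:440,None]*255,3,2)
cv2.imwrite("pics/crop1.png",cv2.resize(crop,None,fx=4.4,fy=4.4,interpolation=cv2.INTER_CUBIC)[:,:,::-1])
E
```

```text
(array([562.5,  -9. ]), np.float32(9.9), np.float64(139.9), array([27.1, 11.1, 17.5]))
(array([ 584.6, -153.6]), np.float32(-12.8), np.float64(180.4), array([32.3, 13.8, 20.7]))
batten hsv [ 11 178  96] [ 12 195  97] bench [ 16 163 139] [ 16 170 132] bar [ 0  0 35]
```

View pics/crop1.png

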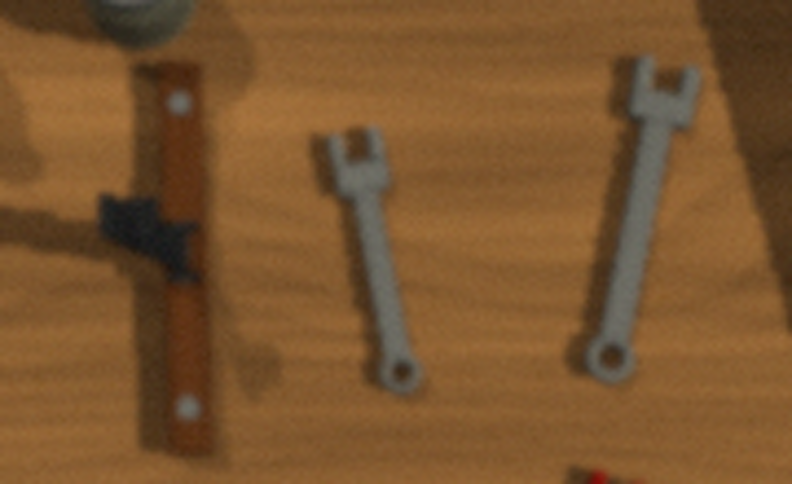

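The crop confirms two plain grey steel spanners, jaws up (+x): short about (345,210), nearer the batten, and long about (405,200). Batten screws are at about (300.7,173.4) and (302.7,242.7). Now the rack pose.

```bash
python3 - <<'E'
from h import *
f=np.load("pics/top0.npz");c={k:f[k] for k in("K","k1","pose")};p=f["p"]
hsv=cv2.cvtColor(p,cv2.COLOR_RGB2HSV).astype(int)
m=((hsv[...,0]<14)&(hsv[...,1]>170)&(hsv[...,2]<125)&(hsv[...,2]>70)).astype(np.uint8)
k=np.zeros_like(m);k[160:258,290:312]=1;m*=k
m=cv2.morphologyEx(m,cv2.MORPH_OPEN,np.ones((2,2)))
m=cv2.morphologyEx(m,cv2.MORPH_CLOSE,np.ones((7,3)))
ct=max(cv2.findContours(m,0,1)[0],key=cv2.contourArea)
w=np.array([onz(c,q[0],.018) for q in ct])[:,:2]*1000
print("batten",cv2.minAreaRect(w.astype(np.float32)))
for q in [(300.7,173.4),(302.7,242.7)]: print(onz(c,q,.018).round(4))
for y in (180,190,225,235,250): 
    xs=np.where(m[y,:])[0]; print(y,xs.min(),xs.max(),onz(c,(xs.max()+.5,y),.018)[:2].round(4),onz(c,(xs.min()-.5,y),.018)[:2].round(4))
# side view: front face edge at bench
f=np.load("pics/side0.npz");c={k:f[k] for k in("K","k1","pose")};s=f["p"]
cv2.imwrite("pics/crop2.png",cv2.resize(s[140:270,265:410],None,fx=4.5,fy=4.5,interpolation=cv2.INTER_CUBIC)[:,:,::-1])
from meas import spanners
for a in spanners(s,c,(298,205,400,270),.008,70,110)[1]: print(a)
E
```

```text
batten ((561.446044921875, 94.39469909667969), (216.48681640625, 24.301860809326172), 2.0962233543395996)
[0.6483 0.1004 0.018 ]
[0.4782 0.0937 0.018 ]
180 298 306 [0.6317 0.086 ] [0.6317 0.1081]
190 298 306 [0.6067 0.0858] [0.6068 0.1078]
225 299 307 [0.5208 0.0826] [0.5208 0.1043]
235 299 308 [0.4967 0.08  ] [0.4966 0.104 ]
250 300 308 [0.4608 0.0797] [0.4607 0.1012]
(array([ 582.5, -159.6]), np.float32(-12.5), np.float64(183.3), array([45.1, 22. , 33.5]))
(array([559.2, -16.2]), np.float32(11.9), np.float64(153.4), array([39.1, 22.4, 30.6]))
```

View pics/crop2.png

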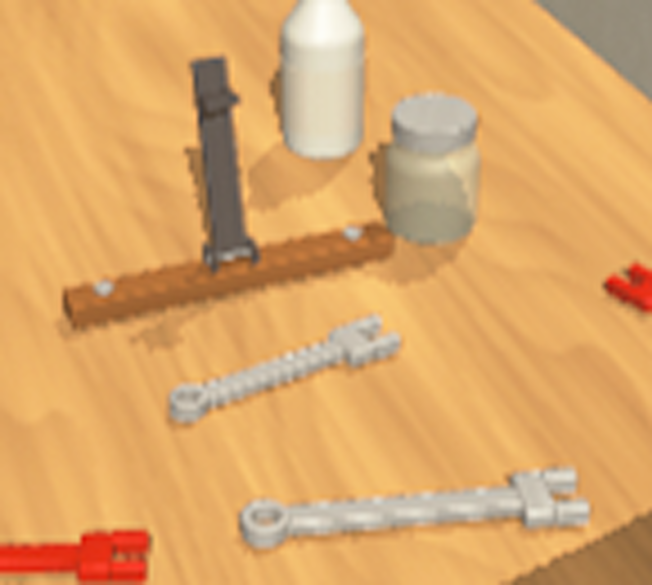

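```bash
python3 - <<'E'
from h import *
s=r.state();print(s["ee_rot"],s["tcp_pos"],s["gripper_width"],s["wrist_force"])
from scipy.spatial.transform import Rotation as R
print(R.from_euler("xyz",s["ee_rot"]).as_matrix().round(3))
E
```

```text
[-3.14040838e+00  1.07330114e-04  2.77084464e+00] [0.22634803 0.58216584 0.22304035] 0.0921482918684719 [ 0.03539028 -0.91686081 -0.32626162]
[[-0.932  0.362 -0.   ]
 [ 0.362  0.932 -0.001]
 [-0.    -0.001 -1.   ]]
```

Call:
move_arm(
  deltas="0.04 -0.08 0.05 0 0 -0.015 0.565;0.08 -0.15 0.05 0 0 -0.03 0.565;0.088 -0.16 0 0 0 -0.03 0.565;0.088 -0.16 0 0 0 -0.03 0.565;0.088 -0.16 0 0 0 -0.03 0.565;0.088 -0.16 0 0 0 -0.03 0.565;0.088 -0.16 0 0 0 -0.03 0.565;0.088 -0.16 0 0 0 -0.03 0.565;0.088 -0.16 0 0 0 -0.03 0.565;0.088 -0.16 0 0 0 -0.03 0.565;0.088 -0.16 0 0 0 -0.03 0.565;0.088 -0.16 0 0 0 -0.03 0.565;0.088 -0.16 0 0 0 -0.03 0.565;0.088 -0.16 0 0 0 -0.03 0.565;0.088 -0.16 0 0 0 -0.03 0.565;0.088 -0.16 0 0 0 -0.03 0.565;0.088 -0.16 -0.05 0 0 -0.03 0.565;0.088 -0.16 -0.05 0 0 -0.03 0.565;0.088 -0.16 0 0 0 -0.03 0.565;0.061 -0.17 0 0 0 -0.026 0.565",
  grip_force=20,
)

```text
time_s: 2.15
tcp_pos: [0.562, -0.0434, 0.2239]
ee_rot: [3.141, -0.0, 1.605]
wrist_force: [0.9, 1.0, 0.2]
gripper_width: 0.0398
gripper_force: 0.0
```

Call:
move_arm(
  deltas="0 0 0 0 0 0 0.565;0 0 0 0 0 0 0.565;0 0 0 0 0 0 0.565;0 0 0 0 0 0 0.565",
)

```text
time_s: 2.55
tcp_pos: [0.5615, -0.0402, 0.2238]
ee_rot: [-3.142, -0.001, 1.61]
wrist_force: [0.1, 1.5, 0.2]
gripper_width: 0.0402
gripper_force: 0.0
```

```bash
python3 - <<'E'
from meas import *
c=r.get_calibration("wrist");p,d=r.camera("wrist")
cv2.imwrite("pics/w1.png",p[:,:,::-1])
np.savez("pics/w1.npz",p=p,d=d,**{k:np.array(c[k]) for k in("K","k1","pose")})
for a in spanners(p,c,(0,0,640,400),.011,60,110)[1]: print(a)
E
```

```text
(array([ 266.6, -367.2]), np.float32(7.4), np.float64(308.7), array([41.4, 28. , 35.4]))
(array([946. , -48.6]), np.float32(-80.4), np.float64(97.1), array([27.4, 16.2,  5.8]))
(array([562.9, -10.6]), np.float32(10.9), np.float64(148.1), array([29.9, 14.2, 21.9]))
(array([478.6,  94.6]), np.float32(-24.7), np.float64(12.2), array([12., 12., 12.]))
(array([738. , 130.8]), np.float32(19.8), np.float64(109.9), array([37.4, 51.8, 46.8]))
```

View pics/w1.png

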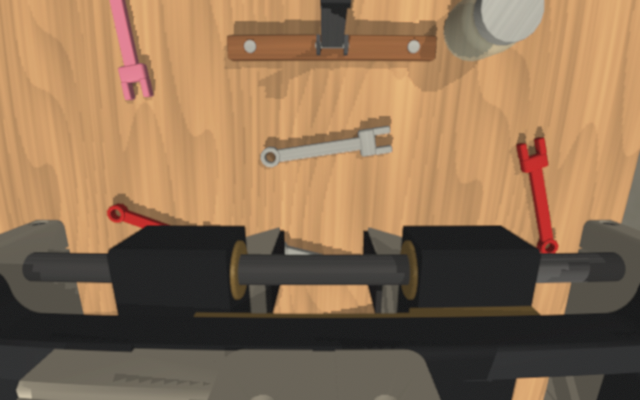

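Call:
move_arm(
  deltas="0 -0.025 -0.05 0 0 0 0.565;0 0 -0.13 0 0 0 0.565;0 0 -0.15 0 0 0 0.565;0 0 -0.15 0 0 0 0.565;0 0 -0.15 0 0 0 0.565;0 0 -0.15 0 0 0 0.565;0 0 -0.1 0 0 0 0.565;0 0 -0.06 0 0 0 0.565;0 0 -0.03 0 0 0 0.565;0 0 -0.013 0 0 0 0.565;0 0 0 0 0 0 0.565",
)

```text
time_s: 3.7
tcp_pos: [0.5623, -0.0465, 0.0275]
ee_rot: [3.141, -0.0, 1.609]
wrist_force: [0.3, -0.2, 0.1]
gripper_width: 0.0397
gripper_force: 0.0
```

Call:
move_arm(
  deltas="0 0.02 0 0 0 0 0.565;0 0.03 0 0 0 0 0.565;-0.001 0.03 0 0 0 0 0.565;-0.001 0.03 0 0 0 0 0.565;-0.001 0.03 0 0 0 0 0.565;-0.001 0.03 0 0 0 0 0.565;-0.001 0.03 0 0 0 0 0.565;-0.001 0.03 0 0 0 0 0.565;-0.001 0.03 0 0 0 0 0.565;-0.001 0.03 0 0 0 0 0.565;-0.001 0.03 0 0 0 0 0.565;-0.001 0.03 0 0 0 0 0.565;-0.001 0.03 0 0 0 0 0.565;-0.001 0.03 0 0 0 0 0.565;-0.001 0.02 0 0 0 0 0.565;0 0 0 0 0 0 0.565",
)

```text
time_s: 5.3
tcp_pos: [0.5593, 0.0403, 0.027]
ee_rot: [-3.142, -0.0, 1.61]
wrist_force: [1.1, 0.4, -0.1]
gripper_width: 0.04
gripper_force: 0.0
```

Call:
move_arm(
  deltas="0 0.01 0 0 0 0 0.565;0 0.01 0 0 0 0 0.565;0 0.01 0 0 0 0 0.565;0 0.01 0 0 0 0 0.565;0 0.01 0 0 0 0 0.565;0 0 0 0 0 0 0.565",
)

```text
time_s: 5.9
tcp_pos: [0.5593, 0.0499, 0.027]
ee_rot: [-3.142, -0.0, 1.609]
wrist_force: [-0.2, -0.1, 0.1]
gripper_width: 0.0398
gripper_force: 0.0
```

Call:
move_arm(
  deltas="0 0.008 0 0 0 0 0.565;0 0.008 0 0 0 0 0.565;0 0 0 0 0 0 0.565",
)

```text
time_s: 6.2
tcp_pos: [0.5593, 0.0531, 0.027]
ee_rot: [3.142, -0.0, 1.609]
wrist_force: [0.5, -0.3, -1.3]
gripper_width: 0.0401
gripper_force: 0.0
```

Call:
move_arm(
  deltas="0 0.008 0 0 0 0 0.565;0 0 0 0 0 0 0.565",
)

```text
time_s: 6.4
tcp_pos: [0.5593, 0.0546, 0.027]
ee_rot: [3.142, -0.0, 1.609]
wrist_force: [-0.2, -0.6, -0.4]
gripper_width: 0.0396
gripper_force: 0.0
```

```bash
python3 - <<'E'
from meas import *
c=r.get_calibration("top");p,d=r.camera("top")
cv2.imwrite("pics/t2.png",cv2.resize(p[130:270,240:440],None,fx=4,fy=4,interpolation=cv2.INTER_CUBIC)[:,:,::-1])
print(r.state()["wrist_force"])
E
```

```text
[ 0.29919388 -0.58420057  0.80411356]
```

View pics/t2.png

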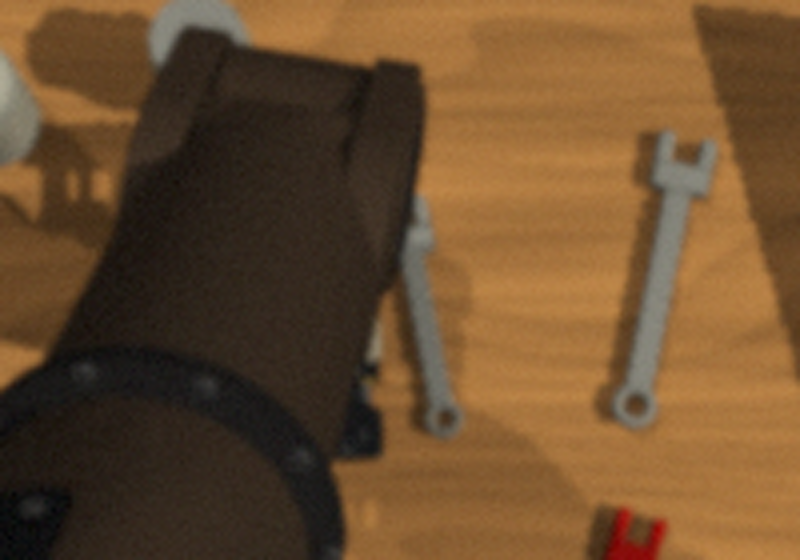

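The spanner has not moved (still at px (347,210)) although the fingers went past it; check the side view for their height.

```bash
python3 - <<'E'
from meas import *
c=r.get_calibration("side");p,d=r.camera("side")
cv2.imwrite("pics/s2.png",cv2.resize(p[120:280,250:420],None,fx=3.7,fy=3.7,interpolation=cv2.INTER_CUBIC)[:,:,::-1])
E
```

```text
(no output)
```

View pics/s2.png

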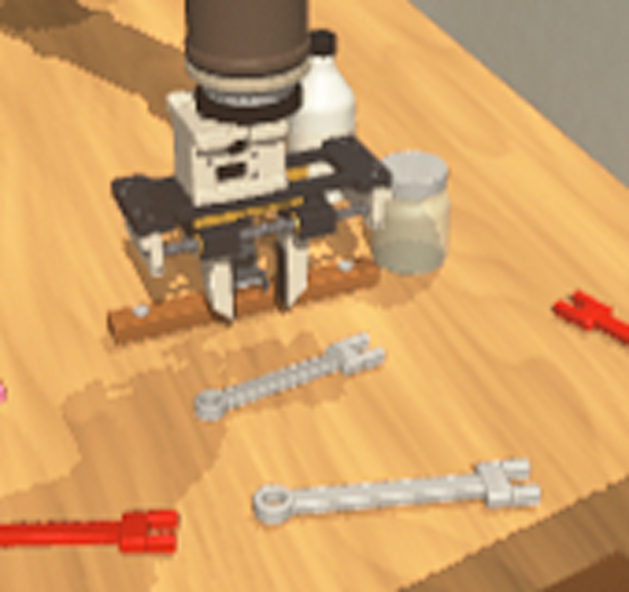

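```bash
python3 - <<'E'
from meas import *
c=r.get_calibration("side");p,d=r.camera("side")
print(r.state()["tcp_pos"])
for a in spanners(p,c,(298,205,400,270),.008,70,110)[1]: print(a)
for u,v in [(310.8,205),(311,203),(310,198),(328,201),(329,197),(288,204),(340,192)]:
    print((u,v),p[int(v),int(u)],onz(c,(u,v),.005).round(3),atd(c,(u,v),d[int(v),int(u)]).round(3))
E
```

```text
[0.55930927 0.05429247 0.02706186]
(array([ 582.5, -159.6]), np.float32(-12.5), np.float64(183.3), array([45.1, 22. , 33.5]))
(array([559.2, -16.2]), np.float32(11.8), np.float64(153.3), array([39.1, 20.5, 31.7]))
(310.8, 205) [128  99  74] [0.542 0.081 0.005] [0.543 0.083 0.003]
(311, 203) [232 219 189] [0.546 0.091 0.005] [0.532 0.04  0.039]
(310, 198) [228 214 184] [0.551 0.117 0.005] [0.529 0.039 0.057]
(328, 201) [219 200 173] [0.595 0.084 0.005] [0.582 0.046 0.031]
(329, 197) [229 215 186] [0.605 0.103 0.005] [0.585 0.043 0.045]
(288, 204) [201 195 183] [0.482 0.109 0.005] [0.478 0.09  0.017]
(340, 192) [180 114  63] [0.646 0.118 0.005] [0.64  0.103 0.015]
```

The side depth puts the finger ends about 25–30 mm above the bench, although the stated tip offset gives 5 mm. So they passed over the spanner. Go back and feel for the bench.

Call:
move_arm(
  deltas="0 -0.05 0.04 0 0 0 0.565;0 -0.08 0 0 0 0 0.565;0 -0.1 0 0 0 0 0.565;0 -0.1 0 0 0 0 0.565;0.005 -0.1 0 0 0 0 0.565;0.008 -0.07 -0.04 0 0 0 0.565;0 0 -0.01 0 0 0 0.565;0 0 -0.02 0 0 0 0.565;0 0 -0.01 0 0 0 0.565;0 0 0 0 0 0 0.565",
)

```text
time_s: 7.55
tcp_pos: [0.5617, -0.0447, 0.0187]
ee_rot: [-3.141, -0.0, 1.61]
wrist_force: [-1.1, -0.3, 0.6]
gripper_width: 0.0397
gripper_force: 0.0
```

```bash
python3 - <<'E'
from meas import *
c=r.get_calibration("side");s=r.state();print(s["tcp_pos"],s["wrist_force"]);p,d=r.camera("side")
o=np.array(s["tcp_pos"])
# pixels in front of background: nearest points around fingers
pts=[];
for v in range(150,260):
  for u in range(270,370):
    if d[v,u]>0:
      q=atd(c,(u,v),d[v,u])
      if abs(q[0]-o[0])<.06 and abs(q[1]-o[1])<.02 and q[2]>.014: pts.append((q[2],q[0],q[1],u,v))
pts.sort(); print(np.round(pts[:12],3))
cv2.imwrite("pics/s3.png",cv2.resize(p[160:260,260:390],None,fx=5,fy=5,interpolation=cv2.INTER_CUBIC)[:,:,::-1])
E
```

```text
[ 0.56165378 -0.04471532  0.01874945] [-1.09743469 -0.28056613  0.62170269]
[[ 1.90e-02  5.81e-01 -5.10e-02  3.40e+02  2.24e+02]
 [ 1.90e-02  5.84e-01 -5.30e-02  3.41e+02  2.24e+02]
 [ 2.00e-02  5.80e-01 -3.90e-02  3.38e+02  2.21e+02]
 [ 2.10e-02  5.81e-01 -4.50e-02  3.39e+02  2.22e+02]
 [ 2.10e-02  5.38e-01 -5.70e-02  3.25e+02  2.28e+02]
 [ 2.20e-02  5.82e-01 -5.10e-02  3.40e+02  2.23e+02]
 [ 2.20e-02  5.89e-01 -5.40e-02  3.43e+02  2.23e+02]
 [ 2.20e-02  5.85e-01 -5.80e-02  3.42e+02  2.24e+02]
 [ 2.40e-02  5.35e-01 -6.00e-02  3.24e+02  2.28e+02]
 [ 2.40e-02  5.80e-01 -4.00e-02  3.38e+02  2.20e+02]
 [ 2.50e-02  5.36e-01 -5.70e-02  3.24e+02  2.27e+02]
 [ 2.50e-02  5.80e-01 -4.70e-02  3.39e+02  2.21e+02]]
```

View pics/s3.png

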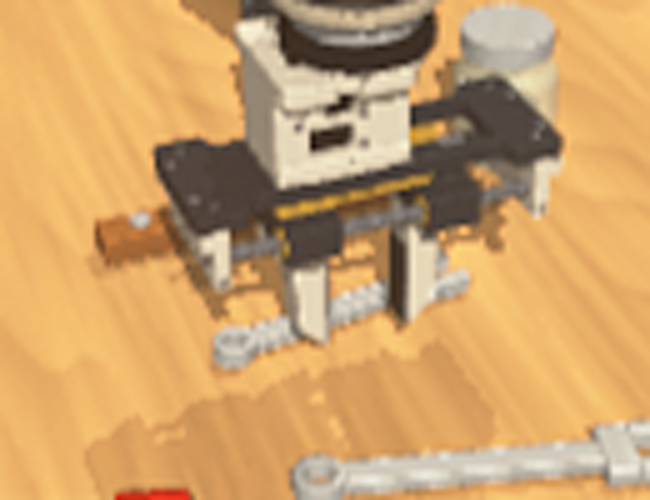

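Tips are at about the reported TCP height (0.019), so the 22 mm offset does not hold. Go lower, carefully.

Call:
move_arm(
  deltas="0 0 -0.02 0 0 0 0.565;0 0 -0.02 0 0 0 0.565;0 0 -0.01 0 0 0 0.565;0 0 0 0 0 0 0.565",
)

```text
time_s: 8.0
tcp_pos: [0.5616, -0.0456, 0.0086]
ee_rot: [-3.141, 0.0, 1.609]
wrist_force: [-0.5, 0.0, 0.1]
gripper_width: 0.04
gripper_force: 0.0
```

Call:
move_arm(
  deltas="0 0 -0.005 0 0 0 0.565;0 0 -0.005 0 0 0 0.565;0 0 0 0 0 0 0.565",
)

```text
time_s: 8.3
tcp_pos: [0.5618, -0.0457, 0.007]
ee_rot: [-3.142, 0.0, 1.609]
wrist_force: [-0.6, 0.6, 0.1]
gripper_width: 0.0399
gripper_force: 0.0
```

Call:
move_arm(
  deltas="0 0 -0.005 0 0 0 0.565;0 0 -0.005 0 0 0 0.565;0 0 -0.005 0 0 0 0.565;0 0 0 0 0 0 0.565",
)

```text
time_s: 8.7
tcp_pos: [0.5618, -0.0457, 0.0039]
ee_rot: [-3.141, 0.0, 1.609]
wrist_force: [-0.9, -0.4, 0.1]
gripper_width: 0.0399
gripper_force: 0.0
```

Call:
move_arm(
  deltas="0 0 -0.005 0 0 0 0.565;0 0 -0.005 0 0 0 0.565;0 0 0 0 0 0 0.565",
)

```text
time_s: 9.0
tcp_pos: [0.5618, -0.0457, 0.0019]
ee_rot: [-3.141, 0.0, 1.609]
wrist_force: [0.6, -0.1, -0.2]
gripper_width: 0.0398
gripper_force: 0.0
```

Call:
move_arm(
  deltas="0 0 -0.005 0 0 0 0.565;0 0 -0.005 0 0 0 0.565;0 0 -0.005 0 0 0 0.565;0 0 0 0 0 0 0.565",
)

```text
time_s: 9.4
tcp_pos: [0.5618, -0.0457, -0.0011]
ee_rot: [-3.141, -0.0, 1.609]
wrist_force: [-0.6, -0.1, -0.2]
gripper_width: 0.0397
gripper_force: 0.0
```

```bash
python3 - <<'E'
from meas import *
c=r.get_calibration("side");s=r.state();print(s["tcp_pos"],s["wrist_force"],s["joint_torque"]);p,d=r.camera("side")
o=np.array(s["tcp_pos"])
for name,lo,hi in(("L",-.06,0),("R",0,.06)):
  z=[]
  for v in range(190,250):
    for u in range(290,370):
      if d[v,u]>0 and p[v,u].min()<400:
        q=atd(c,(u,v),d[v,u])
        if lo<q[0]-o[0]<hi and abs(q[1]-o[1])<.022 : z.append((q[2],u,v,*p[v,u]))
  z.sort();z=np.array(z);print(name,z[(z[:,3]-z[:,5]<60)][:8].round(3).tolist())
E
```

```text
[ 0.56181387 -0.04566662 -0.00110175] [-0.56929127 -0.09688337 -0.20319712] [ 2.42869224e-02 -6.58396053e+01  8.24034870e+00 -1.84241456e+01
 -4.08988260e-02  2.36105605e-02  1.44659731e-02]
L [[0.0, 309.0, 232.0, 190.0, 166.0, 142.0], [0.001, 317.0, 228.0, 114.0, 96.0, 80.0], [0.001, 311.0, 230.0, 166.0, 143.0, 119.0], [0.002, 313.0, 229.0, 166.0, 154.0, 139.0], [0.002, 314.0, 229.0, 179.0, 160.0, 140.0], [0.002, 310.0, 231.0, 162.0, 145.0, 129.0], [0.003, 316.0, 228.0, 179.0, 161.0, 138.0], [0.004, 311.0, 229.0, 161.0, 156.0, 144.0]]
R [[0.002, 340.0, 229.0, 91.0, 69.0, 49.0], [0.002, 341.0, 230.0, 143.0, 124.0, 104.0], [0.004, 338.0, 226.0, 61.0, 48.0, 38.0], [0.004, 341.0, 229.0, 140.0, 128.0, 112.0], [0.004, 339.0, 228.0, 89.0, 67.0, 45.0], [0.005, 339.0, 227.0, 59.0, 44.0, 34.0], [0.006, 341.0, 228.0, 144.0, 131.0, 113.0], [0.006, 338.0, 225.0, 56.0, 42.0, 34.0]]
```

Tips are now just off the bench. Raise 2 mm and push.

Call:
move_arm(
  deltas="0 0 0.01 0 0 0 0.565;0 0.02 0 0 0 0 0.565;0 0.03 0 0 0 0 0.565;-0.001 0.03 0 0 0 0 0.565;-0.001 0.03 0 0 0 0 0.565;-0.001 0.03 0 0 0 0 0.565;-0.001 0.03 0 0 0 0 0.565;-0.001 0.03 0 0 0 0 0.565;-0.001 0.03 0 0 0 0 0.565;-0.001 0.03 0 0 0 0 0.565;0 0 0 0 0 0 0.565",
)

```text
time_s: 10.55
tcp_pos: [0.5605, 0.0077, 0.001]
ee_rot: [-3.141, -0.001, 1.61]
wrist_force: [0.3, 0.2, 0.1]
gripper_width: 0.04
gripper_force: 0.0
```

```bash
python3 - <<'E'
from meas import *
c=r.get_calibration("side");s=r.state();p,d=r.camera("side");print(s["wrist_force"])
for a in spanners(p,c,(285,190,400,270),.008,70,110)[1]: print(a)
c=r.get_calibration("wrist");p,d=r.camera("wrist")
for a in spanners(p,c,(150,60,500,330),.011,60,110)[1]: print(a)
cv2.imwrite("pics/w4.png",p[:,:,::-1])
E
```

```text
[0.27802592 0.21009385 0.08062214]
(array([ 582.9, -159.6]), np.float32(-12.2), np.float64(184.0), array([45.1, 22.1, 36.3]))
(array([532.7,  23.1]), np.float32(11.1), np.float64(99.2), array([54.5, 64.3, 33.1]))
(array([606. ,  51.2]), np.float32(-83.9), np.float64(109.4), array([54.6, 34.7, 45.4]))
(array([596.5, -18. ]), np.float32(-79.0), np.float64(16.2), array([3.1, 3.1, 3.1]))
(array([562.8,  27.8]), np.float32(3.2), np.float64(148.8), array([20.9, 15.3, 18. ]))
```

View pics/w4.png

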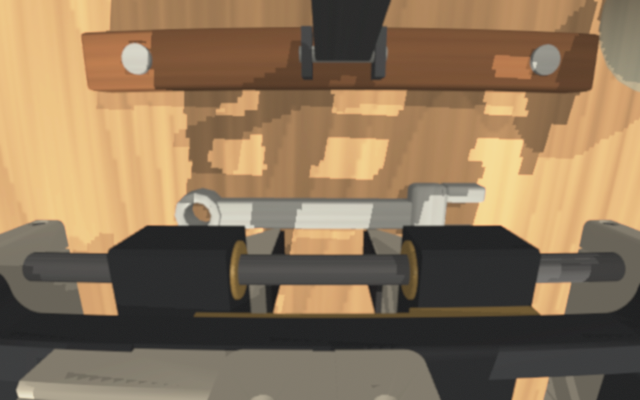

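Wrist view: short spanner lies straight across the fingers at (180–485, 210), centred under the bar (345,40), with the batten's front edge along row about 90. Keep pushing.

Call:
move_arm(
  deltas="-0.001 0.02 0 0 0 0 0.565;-0.001 0.03 0 0 0 0 0.565;-0.001 0.03 0 0 0 0 0.565;-0.001 0.03 0 0 0 0 0.565;-0.001 0.03 0 0 0 0 0.565;-0.001 0.03 0 0 0 0 0.565;-0.001 0.02 0 0 0 0 0.565;0 0.01 0 0 0 0 0.565;0 0 0 0 0 0 0.565",
)

```text
time_s: 11.55
tcp_pos: [0.5591, 0.0468, 0.001]
ee_rot: [-3.142, -0.0, 1.609]
wrist_force: [0.1, -0.4, -0.1]
gripper_width: 0.0397
gripper_force: 0.0
```

Call:
move_arm(
  deltas="0 0.008 0 0 0 0 0.565;0 0.008 0 0 0 0 0.565;0 0.008 0 0 0 0 0.565;0 0 0 0 0 0 0.565",
)

```text
time_s: 11.95
tcp_pos: [0.5591, 0.0514, 0.001]
ee_rot: [3.142, -0.0, 1.609]
wrist_force: [-0.1, 0.9, 0.6]
gripper_width: 0.04
gripper_force: 0.0
```

Call:
move_arm(
  deltas="0 0.006 0 0 0 0 0.565;0 0.006 0 0 0 0 0.565;0 0 0 0 0 0 0.565",
)

```text
time_s: 12.25
tcp_pos: [0.5587, 0.0523, 0.001]
ee_rot: [-3.141, 0.001, 1.608]
wrist_force: [-1.4, -4.3, 1.2]
gripper_width: 0.0401
gripper_force: 2.3
```

Call:
move_arm(
  deltas="0 0.006 0 0 0 0 0.565;0 0.004 0 0 0 0 0.565;0 0 0 0 0 0 0.565",
)

```text
time_s: 12.55
tcp_pos: [0.5584, 0.0529, 0.001]
ee_rot: [-3.141, 0.003, 1.606]
wrist_force: [-1.7, -8.8, 2.4]
gripper_width: 0.0398
gripper_force: 4.4
```

Call:
move_arm(
  deltas="0 0.005 0 0 0 0 0.565;0 0.005 0 0 0 0 0.565;0 0 0 0 0 0 0.565",
)

```text
time_s: 12.85
tcp_pos: [0.5584, 0.0531, 0.001]
ee_rot: [-3.141, 0.004, 1.604]
wrist_force: [-2.6, -12.7, 2.8]
gripper_width: 0.04
gripper_force: 6.7
```

Contact with the batten (about 12 N). Turn −1.7° to seat the narrower ring end too, then look.

Call:
move_arm(
  deltas="0 -0.004 0 0 0 -0.008 0.565;0 0 0 0 0 -0.008 0.565;0 0 0 0 0 0 0.565",
)

```text
time_s: 13.15
tcp_pos: [0.5582, 0.0536, 0.001]
ee_rot: [-3.14, 0.003, 1.574]
wrist_force: [-3.2, -10.9, 3.2]
gripper_width: 0.0397
gripper_force: 5.2
```

```bash
python3 - <<'E'
from meas import *
c=r.get_calibration("wrist");p,d=r.camera("wrist");np.savez("pics/w5.npz",p=p,d=d,**{k:np.array(c[k]) for k in("K","k1","pose")})
s=r.state();print(s["wrist_force"],s["wrist_torque"])
m,o=spanners(p,c,(150,110,520,330),.011,60,110)
for a in o: print(a)
E
```

```text
[ -3.55153965 -10.13350855   3.00708359] [-2.4134745   0.73356704  0.03179872]
(array([592.7,  27.1]), np.float32(87.3), np.float64(15.5), array([8.2, 8.2, 8.1]))
(array([524.9,  27.1]), np.float32(-88.9), np.float64(15.8), array([7.7, 7.7, 7.7]))
(array([512.1,  70. ]), np.float32(-16.6), np.float64(49.5), array([28.7, 20.6, 19.5]))
(array([478.9,  90.9]), np.float32(81.4), np.float64(12.5), array([5.5, 5.5, 5.5]))
```

Call:
move_arm(
  deltas="0 -0.03 0 0 0 0 0.565;0 -0.06 0 0 0 0 0.565;0 -0.06 0.06 0 0 0 0.4;0 -0.05 0.15 0 0 0 0.2;0 -0.05 0.2 0 0 0 0;0 -0.05 0.1 0 0 0.04 0;0.01 -0.05 0 0 0 0.07 0;0.015 -0.08 0 0 0 0.07 0;0.015 -0.08 0 0 0 0.07 0;0.015 -0.08 0 0 0 0.07 0;0.015 -0.08 0 0 0 0.07 0;0.015 -0.08 0 0 0 0.07 0;0.015 -0.08 0 0 0 0.07 0;0.015 -0.08 0 0 0 0.07 0;0.01 -0.08 0 0 0 0.07 0;0.01 -0.08 0 0 0 0.07 0;0 0 0 0 0 0 0;0 0 0 0 0 0 0",
)

```text
time_s: 15.0
tcp_pos: [0.5859, -0.1578, 0.1036]
ee_rot: [3.141, 0.0, 3.051]
wrist_force: [0.4, 0.5, 0.3]
gripper_width: 0.0923
gripper_force: 0.0
```

```bash
python3 - <<'E'
from meas import *
print({k:np.round(v,4) for k,v in r.state().items() if k in("tcp_pos","ee_rot","joints")})
c=r.get_calibration("wrist");p,d=r.camera("wrist");np.savez("pics/w6.npz",p=p,d=d,**{k:np.array(c[k]) for k in("K","k1","pose")})
for a in spanners(p,c,(0,0,640,400),.011,60,110)[1]: print("w",a)
c=r.get_calibration("top");p,d=r.camera("top");np.savez("pics/t6.npz",p=p,d=d,**{k:np.array(c[k]) for k in("K","k1","pose")})
for a in spanners(p,c,(304,150,440,260),.011,60,90)[1]: print("t",a)
E
```

```text
{'joints': array([ 0.0932,  0.5241,  0.118 ,  1.7611, -0.0783,  0.8606,  1.7268]), 'tcp_pos': array([ 0.5859, -0.1578,  0.1036]), 'ee_rot': array([3.1413e+00, 4.0000e-04, 3.0510e+00])}
w (array([ 760.6, -384.7]), np.float32(88.3), np.float64(209.1), array([23.4, 18.7, 24.3]))
w (array([ 669.5, -160.9]), np.float32(-12.9), np.float64(17.4), array([10., 10., 10.]))
w (array([ 665.4, -186.7]), np.float32(-15.9), np.float64(14.1), array([9.4, 9.4, 9.4]))
w (array([641.7,  98. ]), np.float32(65.4), np.float64(32.9), array([5.8, 6.1, 6.2]))
w (array([624.6,  74.4]), np.float32(80.1), np.float64(33.2), array([11.4, 11.4, 11.4]))
w (array([ 564.6, -150.6]), np.float32(-12.9), np.float64(140.2), array([15.7, 15.8, 26.2]))
w (array([552.1,  67.2]), np.float32(1.9), np.float64(130.1), array([26.1, 19.9, 30.5]))
t (array([ 542.8, -143.6]), np.float32(-13.3), np.float64(94.7), array([14. , 14.5, 22.1]))
t (array([544.1,  72.2]), np.float32(-0.0), np.float64(112.9), array([12.2,  9.9, 19.3]))
```

Call:
move_arm(
  deltas="0 0.01 -0.05 0 0 -0.0675 0;0 0 -0.12 0 0 0 0;0 0 -0.14 0 0 0 0;0 0 -0.1 0 0 0 0;0 0 -0.06 0 0 0 0;0 0 -0.03 0 0 0 0;0 0 -0.013 0 0 0 0;0 0 0 0 0 0 0.5;0 0 0 0 0 0 1;0 0 0 0 0 0 1;0 0 0 0 0 0 1;0 0 0 0 0 0 1;0 0 0 0 0 0 1;0 0 0 0 0 0 1",
  grip_force=30,
)

```text
time_s: 16.5
tcp_pos: [0.5861, -0.1553, 0.0005]
ee_rot: [3.142, 0.0, 2.922]
wrist_force: [0.0, -0.2, 0.2]
gripper_width: 0.0405
gripper_force: 0.0
```

Call:
move_arm(
  deltas="0 0 0 0 0 0 1;0 0 0 0 0 0 1;0 0 0 0 0 0 1;0 0 0 0 0 0 1;0 0 0 0 0 0 1",
)

```text
time_s: 17.0
tcp_pos: [0.5861, -0.1552, 0.0004]
ee_rot: [3.142, -0.0, 2.922]
wrist_force: [-0.3, 0.1, -0.5]
gripper_width: 0.0157
gripper_force: 30.0
```

Call:
move_arm(
  deltas="0 0 0.03 0 0 0 1;0 0.02 0.04 0 0 0.01 1;-0.01 0.06 0 0 0 0.02 1;-0.01 0.09 0 0 0 0.02 1;-0.01 0.09 0 0 0 0.02 1;-0.01 0.09 0 0 0 0.02 1;-0.01 0.09 0 0 0 0.02 1;-0.01 0.09 0 0 0 0.02 1;-0.01 0.09 0 0 0 0.002 1;-0.01 0.08 0 0 0 0 1;-0.005 0.045 0 0 0 0 1;0 0 0 0 0 0 1;0 0 0 0 0 0 1",
)

```text
time_s: 18.3
tcp_pos: [0.5692, -0.0068, 0.0145]
ee_rot: [-3.141, 0.0, -3.097]
wrist_force: [-0.4, -0.5, -1.6]
gripper_width: 0.0154
gripper_force: 30.0
```

```bash
python3 - <<'E'
from meas import *
print({k:np.round(v,4) for k,v in r.state().items() if k in("tcp_pos","ee_rot","wrist_force")})
c=r.get_calibration("wrist");p,d=r.camera("wrist");np.savez("pics/w7.npz",p=p,d=d,**{k:np.array(c[k]) for k in("K","k1","pose")})
for a in spanners(p,c,(0,0,640,400),.02,60,110)[1]: print("w",a)
E
```

```text
{'tcp_pos': array([ 0.5692, -0.0068,  0.0145]), 'ee_rot': array([-3.1409e+00,  1.0000e-04, -3.0975e+00]), 'wrist_force': array([-0.4003, -0.4958, -1.5756])}
w (array([650.9,  98.9]), np.float32(87.5), np.float64(12.6), array([8.4, 8.5, 8.5]))
w (array([653.5, -70.3]), np.float32(-84.1), np.float64(255.8), array([27.1, 35.8, 35.8]))
w (array([598.6,  -6.2]), np.float32(11.5), np.float64(18.2), array([17.4, 17.4, 17.4]))
w (array([ 5.813e+02, -3.000e-01]), np.float32(-86.7), np.float64(23.3), array([3.2, 3.2, 3. ]))
w (array([ 568.5, -168.7]), np.float32(-68.8), np.float64(27.2), array([3.8, 3.8, 3.7]))
w (array([567.8, 147.9]), np.float32(36.7), np.float64(53.9), array([32.3, 34.9, 31.2]))
w (array([525. ,  64.6]), np.float32(2.0), np.float64(74.9), array([15.8, 16.2, 24.9]))
w (array([480.2,  92.1]), np.float32(-89.1), np.float64(13.0), array([12., 12., 12.]))
w (array([517.7, -10.2]), np.float32(1.7), np.float64(83.0), array([16. , 16.2, 27. ]))
```

Call:
move_arm(
  deltas="0 0 -0.03 0 0 0 1;0 0 -0.025 0 0 0 1;0 0 -0.01 0 0 0 1;0 0 0 0 0 0 0.8;0 0 0 0 0 0 0.5;0 0 0 0 0 0 0.35;0 0 0 0 0 0 0.35;0 0 0.05 0 0 0 0.35;0 0 0.15 0 0 0 0.35;0 0 0.2 0 0 0 0.35",
)

```text
time_s: 19.35
tcp_pos: [0.5678, -0.0063, 0.0817]
ee_rot: [-3.142, -0.003, -3.097]
wrist_force: [1.2, 0.1, -0.2]
gripper_width: 0.0583
gripper_force: 0.0
```

Call:
move_arm(
  deltas="0 -0.01 0 0 0 -0.04 0.35;0 -0.02 0 0 0 -0.07 0.35;0 -0.02 0 0 0 -0.07 0.35;0 -0.02 0 0 0 -0.07 0.35;0 -0.02 0 0 0 -0.07 0.35;0 -0.02 0 0 0 -0.07 0.35;0 -0.02 0 0 0 -0.07 0.35;0 -0.02 0 0 0 -0.07 0.35;0 -0.01 0 0 0 -0.07 0.35;0 0 0 0 0 -0.07 0.35;0 0 0 0 0 -0.07 0.35;0 0 0 0 0 -0.048 0.35;0 0 0 0 0 0 0.35;0 0 0 0 0 0 0.35",
)

```text
time_s: 20.75
tcp_pos: [0.5692, -0.038, 0.0819]
ee_rot: [3.141, -0.0, 1.613]
wrist_force: [-0.5, -0.4, 0.3]
gripper_width: 0.0594
gripper_force: 0.0
```

```bash
python3 - <<'E'
from meas import *
print({k:np.round(v,4) for k,v in r.state().items() if k in("tcp_pos","ee_rot","wrist_force","gripper_width")})
c=r.get_calibration("wrist");p,d=r.camera("wrist");np.savez("pics/w8.npz",p=p,d=d,**{k:np.array(c[k]) for k in("K","k1","pose")})
for a in spanners(p,c,(0,0,640,400),.011,60,110)[1]: print("w",a)
E
```

```text
{'tcp_pos': array([ 0.5692, -0.038 ,  0.0819]), 'ee_rot': array([ 3.1411e+00, -2.0000e-04,  1.6131e+00]), 'wrist_force': array([-0.4682, -0.4346,  0.332 ]), 'gripper_width': np.float64(0.0594)}
w (array([ 384.6, -219.3]), np.float32(4.4), np.float64(187.4), array([12.3, 16.1, 22.2]))
w (array([568.3,  -7.4]), np.float32(2.4), np.float64(183.1), array([35.3, 15. , 26.5]))
w (array([561.5,  69.8]), np.float32(0.6), np.float64(148.6), array([29.8, 14.5, 23. ]))
w (array([711.5, 102.9]), np.float32(4.9), np.float64(52.2), array([17. , 17.4, 17.4]))
w (array([653.6, 101.5]), np.float32(0.7), np.float64(11.6), array([8.2, 8.3, 8.3]))
w (array([476.9,  94. ]), np.float32(-3.8), np.float64(12.6), array([8.4, 8.4, 8.4]))
```

Short is snug (561.5, 69.8, yaw 0.6°); long lies at (568, −7), yaw 2.4°. Now push the long one in.

Call:
move_arm(
  deltas="0 0 -0.08 0 0 0 0.35;0 0 -0.14 0 0 0 0.35;0 0 -0.1 0 0 0 0.35;0 0 -0.05 0 0 0 0.35;0 0 -0.025 0 0 0 0.35;0 0 -0.01 0 0 0 0.35;0 0 0 0 0 0 0.35;0 0.02 0 0 0 0 0.35;-0.001 0.03 0 0 0 0 0.35;-0.001 0.03 0 0 0 0 0.35;-0.001 0.03 0 0 0 0 0.35;-0.001 0.03 0 0 0 0 0.35;-0.001 0.03 0 0 0 0 0.35;-0.001 0.03 0 0 0 0 0.35;-0.001 0.03 0 0 0 0 0.35;-0.001 0.02 0 0 0 0 0.35;-0.001 0.02 0 0 0 0 0.35;0 0 0 0 0 0 0.35",
)

```text
time_s: 22.6
tcp_pos: [0.5671, 0.0166, 0.0003]
ee_rot: [-3.141, -0.0, 1.611]
wrist_force: [-0.2, 0.1, 1.1]
gripper_width: 0.0597
gripper_force: 0.0
```

Call:
move_arm(
  deltas="0 0.008 0 0 0 0 0.35;0 0.008 0 0 0 0 0.35;0 0 0 0 0 0 0.35",
)

```text
time_s: 22.9
tcp_pos: [0.5672, 0.0186, 0.0003]
ee_rot: [-3.141, 0.0, 1.609]
wrist_force: [-0.4, -2.1, 0.8]
gripper_width: 0.0595
gripper_force: 1.0
```

Call:
move_arm(
  deltas="0 0.004 0 0 0 -0.01 0.35;0 0.004 0 0 0 -0.01 0.35;0 0.004 0 0 0 -0.01 0.35;0 0.004 0 0 0 -0.01 0.35;0 0 0 0 0 0 0.35",
)

```text
time_s: 23.4
tcp_pos: [0.5672, 0.0224, 0.0004]
ee_rot: [-3.141, -0.0, 1.529]
wrist_force: [-1.1, -0.1, -1.2]
gripper_width: 0.0597
gripper_force: 0.7
```

Call:
move_arm(
  deltas="0 0.006 0 0 0 0 0.35;0 0.006 0 0 0 0 0.35;0 0 0 0 0 0 0.35",
)

```text
time_s: 23.7
tcp_pos: [0.5671, 0.0228, 0.0004]
ee_rot: [-3.142, 0.002, 1.528]
wrist_force: [-1.4, -7.5, -0.3]
gripper_width: 0.0598
gripper_force: 3.4
```

Call:
move_arm(
  deltas="0 0.006 0 0 0 0 0.35;0 0 0 0 0 0 0.35;0 -0.02 0 0 0 0 0.35;0 -0.05 0 0 0 0 0.35;0 -0.08 0.05 0 0 0.01 0.35;0 -0.08 0.15 0 0 0.015 0.35;0 -0.04 0.2 0 0 0.015 0.35;0 -0.01 0.1 0 0 0 0.35;0 0 0 0 0 0 0.35;0 0 0 0 0 0 0.35",
)

```text
time_s: 24.7
tcp_pos: [0.5676, -0.03, 0.1006]
ee_rot: [3.14, -0.001, 1.61]
wrist_force: [-0.5, 0.2, -0.0]
gripper_width: 0.0599
gripper_force: 0.0
```

```bash
python3 - <<'E'
from meas import *
print({k:np.round(v,4) for k,v in r.state().items() if k in("tcp_pos","ee_rot","wrist_force","joints")})
c=r.get_calibration("wrist");p,d=r.camera("wrist");np.savez("pics/w9.npz",p=p,d=d,**{k:np.array(c[k]) for k in("K","k1","pose")})
m,o=spanners(p,c,(0,0,640,400),.011,60,110)
for a in o: print("w",a)
# bar: dark low-sat points above bench near the rack, from depth
hsv=cv2.cvtColor(p,cv2.COLOR_RGB2HSV)
B=[]
for v in range(0,200,2):
  for u in range(150,500,2):
    if d[v,u]>0 and hsv[v,u,1]<90 and hsv[v,u,2]<80:
      q=atd(c,(u,v),d[v,u])
      if q[1]>.07 and abs(q[0]-.563)<.05 and q[2]>.03:B.append(q)
B=np.array(B);print(len(B));
if len(B): print(B[B[:,2].argsort()][[0,len(B)//4,len(B)//2,3*len(B)//4,-1]].round(3), B[:,0].min(),B[:,0].max())
E
```

```text
{'joints': array([-0.4205,  0.5148,  0.5379,  1.8866, -0.3492,  0.8327,  0.3377]), 'tcp_pos': array([ 0.5676, -0.03  ,  0.1006]), 'ee_rot': array([ 3.1404e+00, -8.0000e-04,  1.6101e+00]), 'wrist_force': array([-0.4966,  0.2217, -0.0048])}
w (array([ 367.5, -230.3]), np.float32(4.3), np.float64(201.2), array([12.1, 17.3, 23.9]))
w (array([567.9,  53.9]), np.float32(-2.4), np.float64(182.9), array([43.5, 44.3, 48.4]))
w (array([653.1, 101.8]), np.float32(88.7), np.float64(12.3), array([11.3, 11.3, 11.3]))
w (array([477.4,  94.9]), np.float32(-3.7), np.float64(12.3), array([12.7, 12.7, 12.7]))
w (array([740.1, 115.7]), np.float32(13.0), np.float64(110.4), array([14. , 22.5, 27.1]))
231
[[0.552 0.089 0.03 ]
 [0.556 0.095 0.034]
 [0.567 0.097 0.042]
 [0.555 0.099 0.048]
 [0.568 0.1   0.054]] 0.5495290890593912 0.5803733045577095
```

```bash
python3 - <<'E'
from meas import *
f=np.load("pics/top0.npz");ct={k:f[k] for k in("K","k1","pose")};d=f["d"]
for n,uv in (("oilcap",(225,144)),("oilshoulder",(234,152)),("jar",(290,143)),("bartip",(284,200)),("barmid",(292,204))): print(n,atd(ct,uv,d[uv[1],uv[0]]).round(3))
c=r.get_calibration("side");p,d=r.camera("side")
cv2.imwrite("pics/s9.png",p[:,:,::-1])
hsv=cv2.cvtColor(p,cv2.COLOR_RGB2HSV);B=[]
for v in range(120,210):
  for u in range(290,340):
    if d[v,u]>0 and hsv[v,u,2]<120:
      q=atd(c,(u,v),d[v,u])
      if q[1]>.06 and abs(q[0]-.565)<.025 and .03<q[2]<.2:B.append(q)
B=np.array(B);print(len(B));B=B[B[:,2].argsort()]
for z in np.arange(.03,.18,.012):
  k=B[abs(B[:,2]-z)<.006]
  if len(k): print(round(z,3),len(k),np.median(k,0).round(3),k[:,1].min().round(3))
E
```

```text
oilcap [0.683 0.257 0.152]
oilshoulder [0.676 0.245 0.115]
jar [0.704 0.121 0.089]
bartip [0.559 0.125 0.148]
barmid [0.553 0.11  0.133]
14
0.03 4 [0.553 0.095 0.033] 0.091
0.042 4 [0.552 0.097 0.042] 0.095
0.054 3 [0.552 0.104 0.057] 0.103
0.066 3 [0.553 0.106 0.065] 0.103
```

Call:
move_arm(
  deltas="0 0 0.1 0 0 0 0.6;0 0 0.2 0 0 0 0.8;0 0 0.2 0 0 0 1;0 0.05 0.02 0 0 0 1;0 0.1 0 0 0 0 1;-0.005 0.12 0 0 0 0 1;-0.005 0.15 0 0 0 0 1;-0.005 0.15 0 0 0 0 1;-0.005 0.15 0 0 0 0 1;-0.005 0.15 0 0 0 0 1;-0.005 0.1 0 0 0 0 1;0 0.055 0 0 0 0 1;0 0 -0.05 0 0 0 1;0 0 -0.12 0 0 0 1;0 0 -0.15 0 0 0 1;0 0 -0.1 0 0 0 1;0 0 -0.05 0 0 0 1;0 0 0 0 0 0 1;0 0 0 0 0 0 1",
)

```text
time_s: 26.7
tcp_pos: [0.5618, 0.1739, 0.1108]
ee_rot: [3.141, 0.0, 1.609]
wrist_force: [-0.0, 0.2, -0.3]
gripper_width: 0.0004
gripper_force: 0.0
```

Call:
move_arm(
  deltas="0.001 -0.04 0 0 0 0 1;0.001 -0.04 0 0 0 0 1;0.001 -0.04 0 0 0 0 1;0.002 -0.04 0 0 0 0 1;0.002 -0.04 0 0 0 0 1;0.002 -0.04 0 0 0 0 1;0.002 -0.04 0 0 0 0 1",
)

```text
time_s: 27.4
tcp_pos: [0.5636, 0.1182, 0.1106]
ee_rot: [3.141, -0.0, 1.61]
wrist_force: [0.1, 0.9, -0.0]
gripper_width: 0.0004
gripper_force: 0.6
```

Call:
move_arm(
  deltas="0.001 -0.04 0 0 0 0 1;0.001 -0.04 0 0 0 0 1;0.001 -0.04 0 0 0 0 1;0.001 -0.04 0 0 0 0 1;0.002 -0.04 0 0 0 0 1;0.002 -0.04 0 0 0 0 1;0.002 -0.04 0 0 0 0 1;0.002 -0.04 0 0 0 0 1",
)

```text
time_s: 28.2
tcp_pos: [0.5659, 0.054, 0.1104]
ee_rot: [-3.142, 0.0, 1.61]
wrist_force: [-0.7, 1.8, 0.1]
gripper_width: 0.0005
gripper_force: 0.4
```

Call:
move_arm(
  deltas="0.001 -0.038 -0.017 0 0 0 1;0.001 -0.038 -0.017 0 0 0 1;0.001 -0.038 -0.017 0 0 0 1;0.001 -0.035 -0.032 0 0 0 1;0.001 -0.035 -0.032 0 0 0 1;0.001 -0.035 -0.032 0 0 0 1",
)

```text
time_s: 28.8
tcp_pos: [0.567, 0.0103, 0.0803]
ee_rot: [-3.141, 0.0, 1.61]
wrist_force: [-0.5, 0.9, 0.5]
gripper_width: 0.0008
gripper_force: 0.3
```

Call:
move_arm(
  deltas="0.001 -0.019 -0.033 0 0 0 1;0 -0.019 -0.033 0 0 0 1;0 -0.019 -0.033 0 0 0 1;0 -0.019 -0.033 0 0 0 1;0 -0.007 -0.031 0 0 0 1;0 -0.007 -0.031 0 0 0 1;0 -0.007 -0.03 0 0 0 1",
)

```text
time_s: 29.5
tcp_pos: [0.5673, -0.0085, 0.0357]
ee_rot: [3.142, -0.0, 1.61]
wrist_force: [-1.1, -0.0, 0.2]
gripper_width: 0.0002
gripper_force: 0.2
```

Call:
move_arm(
  deltas="0 -0.01 -0.015 0 0 0 1;0 -0.01 -0.015 0 0 0 1;0 -0.01 -0.01 0 0 0 1;0 0 0 0 0 0 1",
)

```text
time_s: 29.9
tcp_pos: [0.5672, -0.015, 0.0281]
ee_rot: [-3.141, 0.0, 1.609]
wrist_force: [-0.5, 0.4, 0.1]
gripper_width: 0.0008
gripper_force: 0.0
```

Call:
move_arm(
  deltas="0 0 -0.008 0 0 0 1;0 0 -0.008 0 0 0 1;0 0 0 0 0 0 1",
)

```text
time_s: 30.2
tcp_pos: [0.5673, -0.0143, 0.0249]
ee_rot: [-3.142, -0.0, 1.61]
wrist_force: [-0.9, -0.0, -0.2]
gripper_width: 0.0002
gripper_force: 0.0
```

Call:
move_arm(
  deltas="0 0 -0.006 0 0 0 1;0 0 -0.006 0 0 0 1;0 0 0 0 0 0 1",
)

```text
time_s: 30.5
tcp_pos: [0.5675, -0.0144, 0.0239]
ee_rot: [3.141, -0.001, 1.61]
wrist_force: [-5.0, 2.1, 16.9]
gripper_width: 0.0001
gripper_force: 8.6
```

Call:
move_arm(
  deltas="0 0 -0.005 0 0 0 1;0 0 -0.005 0 0 0 1;0 0 0 0 0 0 1",
)

```text
time_s: 30.8
tcp_pos: [0.5676, -0.0144, 0.0234]
ee_rot: [3.14, -0.002, 1.609]
wrist_force: [-10.5, 1.3, 37.2]
gripper_width: 0.0006
gripper_force: 19.0
```

Hard stop reached (37 N, z consistent with the strip closed). Lift off and look.

Call:
move_arm(
  deltas="0 0 0.01 0 0 0 1;0 0 0.03 0 0 0 1;0 0 0.1 0 0 0 1;0 -0.05 0.2 0 0 0 1;-0.05 -0.15 0.2 0 0 0 1;-0.1 -0.2 0.1 0 0 0 1;-0.1 -0.2 0.1 0 0 0 1;-0.1 -0.2 0.1 0 0 0 1;-0.1 -0.2 0 0 0 0 1;-0.1 -0.2 0 0 0 0 1;-0.05 -0.1 0 0 0 0 1;0 0 0 0 0 0 1",
)

```text
time_s: 32.0
tcp_pos: [0.4452, -0.2777, 0.1883]
ee_rot: [3.142, 0.002, 1.603]
wrist_force: [-0.1, 0.8, -0.6]
gripper_width: 0.0005
gripper_force: 0.0
```

```bash
python3 - <<'E'
from meas import *
s=r.state();print(s["tcp_pos"],s["wrist_force"],s["time_s"])
c=r.get_calibration("top");p,d=r.camera("top")
cs=r.get_calibration("side");q,ds=r.camera("side")
a=cv2.resize(p[140:260,270:410],(700,600),interpolation=cv2.INTER_CUBIC)
b=cv2.resize(q[150:250,270:400],(780,600),interpolation=cv2.INTER_CUBIC)
im=np.hstack([cv2.resize(a,(370,317)),cv2.resize(b,(412,317))]);cv2.imwrite("pics/f.png",im[:,:,::-1])
hsv=cv2.cvtColor(q,cv2.COLOR_RGB2HSV);B=[]
for v in range(170,250):
  for u in range(280,360):
    if ds[v,u]>0 and hsv[v,u,2]<110 and hsv[v,u,1]<110:
      w=atd(cs,(u,v),ds[v,u])
      if abs(w[0]-.566)<.03 and -.04<w[1]<.11: B.append(w)
B=np.array(B);print(len(B))
for y in np.arange(-.03,.11,.02):
  k=B[abs(B[:,1]-y)<.01]
  if len(k): print(round(y,3),len(k),k[:,2].min().round(3),np.median(k[:,2]).round(3),k[:,2].max().round(3),k[:,0].min().round(3),k[:,0].max().round(3))
for o in spanners(p,c,(303,150,440,260),.011,60,90)[1]: print(o)
E
```

```text
[ 0.44518165 -0.27766913  0.18834906] [-0.11469234  0.75089859 -0.5895826 ] 32.0
91
-0.03 27 0.02 0.024 0.025 0.556 0.576
-0.01 42 0.003 0.023 0.027 0.556 0.577
0.01 20 0.022 0.024 0.026 0.562 0.578
0.03 2 0.001 0.004 0.007 0.586 0.589
(array([623.6,  55.3]), np.float32(-48.3), np.float64(86.8), array([42.7, 35.7, 42. ]))
```

View pics/f.png

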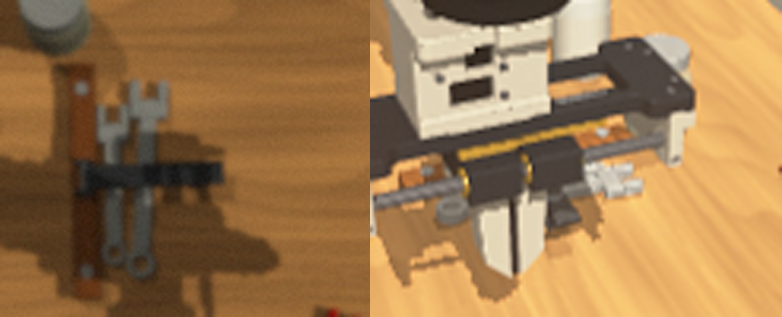

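The last picture shows both spanners snug against the batten with jaws at the far end. The bar lies level across both shanks (top at z 24–27 mm), with its toe outside the long spanner. The jar, bottle and offcut were not touched.

```bash
python3 -c "
from station import r
print(r.close_job())"
```

```text
the job is handed in; nothing more can be done
None
```

The job is handed in at about 32 s: both spanners lie snug along the batten with jaws at the far end, and the bar is pressed fully down across both shanks with its toe on their outer side.

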